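# Put away the drill-press clamping parts

## Task

Sort the loose clamping parts of the drill press into their trays: both hexagon nuts into the square tray, both spacer rings into the round dish and the slotted strap clamp into the long narrow tray. Set each part down (do not drop or throw it) so that it lies flat on the floor of its tray, not on another part or on the rim. Leave the white relief tile and the white spray-gun cup standing where they are.

Things in the scene. Friction and masses are not known exactly. Their poses are not given: they have to be found in the camera images.
- nut_a: steel hexagon nut lying flat, one of two alike: 36 mm across its flats (41.6 mm across corners), 20 mm high, about 0.11 kg; a dark disc on top marks its bore. Origin: centre of its underside, z up; its own x axis is normal to a pair of flats (as are the directions 60 and 120 degrees from it).
- nut_b: steel hexagon nut lying flat, one of two alike: 36 mm across its flats (41.6 mm across corners), 20 mm high, about 0.11 kg; a dark disc on top marks its bore. Origin: centre of its underside, z up; its own x axis is normal to a pair of flats (as are the directions 60 and 120 degrees from it).
- ring_a: steel spacer ring (a short round collar) lying flat, one of two alike: 52 mm outside diameter, 30 mm bore, 18 mm high, about 0.16 kg. Origin: centre of its underside, z up.
- ring_b: steel spacer ring (a short round collar) lying flat, one of two alike: 52 mm outside diameter, 30 mm bore, 18 mm high, about 0.16 kg. Origin: centre of its underside, z up.
- strap: steel strap clamp lying flat: a bar 88 mm long (own x axis), 24 mm wide (own y), 16 mm high, with a slot 40 mm long and 10 mm wide through its middle, about 0.19 kg. Origin: centre of its underside, z up.
- square_tray: square grey open tray for the nuts, 125 x 125 mm outside, 117 x 117 mm inside. Fixed to the bench; flat floor 4 mm above the bench, walls 4 mm thick, rim 22 mm above the bench. Origin: centre of its underside. Its x and y axes run along its sides.
- round_dish: round grey open dish with upright wall for the rings, 150 mm outside and 142 mm inside diameter. Fixed to the bench; flat floor 4 mm above the bench, walls 4 mm thick, rim 22 mm above the bench. Origin: centre of its underside. 
- long_tray: long narrow grey open tray for the strap clamp, 170 mm long (own y axis) and 96 mm wide (own x axis) outside, 162 x 88 mm inside. Fixed to the bench; flat floor 4 mm above the bench, walls 4 mm thick, rim 22 mm above the bench. Origin: centre of its underside. 
- tile: bystander: freshly sprayed white relief tile with a raised ridge, 70 x 70 mm (own x, y), about 23 mm high, loose, 0.15 kg; not to be moved. Origin: centre of its underside.
- cup: bystander: closed white cup of a spray gun, round, 62 mm in diameter, 60 mm high, standing loose, 0.2 kg; not to be moved. Origin: centre of its underside.
Not all that is in view belongs to the job. What is shaped like the ring_a but pink or purple is not meant.

How it is judged:
At the end, for the whole second after the job is handed in: Both nuts are within the square tray, both rings within the round dish and the strap clamp within the long tray, each lying flat on the tray's floor (underside no more than 7 mm above the floor, tilt under 0.15 rad, not stacked) and at rest (z of nut_a in the frame of square_tray between -0.002 and 0.011 m and x of nut_a in the frame of square_tray between -0.045 and 0.045 m and y of nut_a in the frame of square_tray between -0.045 and 0.045 m and angle between each of nut_a, nut_b, strap, ring_a, ring_b's own z axis and vertical below 0.15 rad and linear speed of each of nut_a, nut_b, strap, ring_a, ring_b below 0.02 m/s and z of nut_b in the frame of square_tray between -0.002 and 0.011 m and x of nut_b in the frame of square_tray between -0.045 and 0.045 m and y of nut_b in the frame of square_tray between -0.045 and 0.045 m and z of strap in the frame of long_tray between -0.002 and 0.011 m and x of strap in the frame of long_tray between -0.036 and 0.036 m and y of strap in the frame of long_tray between -0.042 and 0.042 m and z of ring_a in the frame of round_dish between -0.002 and 0.011 m and horizontal distance between each of ring_a, ring_b and round_dish below 0.051 m and z of ring_b in the frame of round_dish between -0.002 and 0.011 m); the robot touches nothing.
It fails at once if the white relief tile or the white spray-gun cup shifted by more than 20 mm (distance of any of tile, cup from where it was at the start of the episode above 0.02 m).
It fails at once if a part dropped or thrown: in free fall with its underside more than 60 mm above the bench ((height (world z) of nut_a above 0.06 m and contact force between nut_a and anything else below 0.01 N) or (height (world z) of nut_b above 0.06 m and contact force between nut_b and anything else below 0.01 N) or (height (world z) of ring_a above 0.06 m and contact force between ring_a and anything else below 0.01 N) or (height (world z) of ring_b above 0.06 m and contact force between ring_b and anything else below 0.01 N) or (height (world z) of strap above 0.06 m and contact force between strap and anything else below 0.01 N)).
It also fails if it takes over 122 s, if anything falls off the work surface, if the arm or the gripper's body presses on something with over 40 N, if the wrist force passes 120 N, or if a joint passes its speed limit or range.

## Robot

A 6-joint arm with a two-finger parallel gripper is mounted at the origin on the work surface. World frame = base frame: x ahead of the robot, y to its left, z up, the work surface at z = 0. Lengths are in m, angles in rad, forces in N, time in s.
With the tool pointing down it reaches from about 0.375 to 0.9 m from the base axis. Payload 3.1 kg.
Tool frame: the origin (TCP) lies at the centre of the arm's flange, where the gripper is bolted on; the fingertips stand 173 mm ahead of it and the grasp point (between the pads) lies 155 mm ahead of it; z points along the fingers, y is the line along which they close (so a half turn about z gives the same grasp; the last joint's range is limited). The gripper opens to 85 mm and grips with 20 to 120 N. Pads are 22 mm wide; open, the fingers measure 114 mm over their backs; the gripper's body (76 mm by 85 mm) begins 54 mm behind the grasp point. The pads swing forward as they close: fully open they stand 13 mm farther back than shut.
Start: joints at [-1.403, 0.527, 1.433, -0, 1.181, -0.178], TCP at [0.212, -0.588, 0.405] pointing down, gripper open.
Joint ranges: [-3.08, 3.08], [-0.75, 2.2], [0.22, 2.44], [-1.43, 4.57], [0, 2.65], [-2.85, 2.85]. Speed limits (rad/s): [2.79, 2.79, 3.14, 3.14, 3.14, 3.14].

## Interface

Orientations are given as a unit quaternion [x, y, z, w].
In Python, from station import * gives the robot as it stands.
- The arm moves only by the shell command python3 -m jog 'ROWS' [OPENING] [FORCE]. ROWS is a JSON object of lists of equal length, an entry for each row: "linear": the shift along the world's x, y, z in mm, a list of three; "turn": the turn about the world's z in units of 5 degrees (1.0 is 5 degrees). A call has 1 to 12 rows; each row shifts and turns the commanded pose from where the row before left it; what a row does not reach is not made up. A row lasts 1/8 s, in which the tool goes at most 62.5 mm and 10.7 degrees, less where a joint would pass 70% of its speed; a pose out of reach is approached as far as the arm can. A call is refused whole if a number of a shift passes 62.5 or a number of a turn 1, either way. A call with a gripper value outside its range is refused whole. OPENING is the opening, from 0 (shut) to 1 (fully open), set as the call begins (- or left out, the last holds). The fingers move at their own pace and stop on an object; FORCE is the grip in N (left out, the last holds). Time passes only in rows, so rows that do not move let the fingers close. It gives the time, the measured TCP pose, the force, the opening and the grip force at its end, in the units of the state.
- sense(): the state, without advancing time (a new reading comes with each control period).
- snapshot(name): name is "side" or "top"; returns the picture (480x640x3 uint8, red, green, blue); there is no depth.
- get_calibration(name): a dict with "fx", "fy", "cx", "cy" (pixels), "world_to_cam" (4x4, takes a point from world to camera coordinates). Camera axes: x right, y down, z forward; pixel columns grow to the right and rows downward; lengths in m; the calibration is good to about 2 mm. A picture is of the moment at which its call begins. get_calibration takes no time and is no camera call.
- sign_off(): hands the job in; it is judged then, once.
The state is a dict: "t": time; "q": joint angles; "qd": joint speeds; "tau": joint torques, N m; "tcp_pos": TCP position; "tool_rot": TCP orientation; "force": force on the tool from outside, world axes, zero at the start; "ft_torque": the same for the moment, N m; "finger_gap": opening from 0.0 (shut) to 1.0 (fully open); "gripper_force": force on a finger pad.
Only numpy, scipy, OpenCV 4.12 (cv2) and the standard library are available. Lean on these libraries where they do the work, as an engineer would, in place of code of your own. Each camera call takes 0.05 s, during which the arm holds its last target. There are 200 camera calls.

## Working session

There is one attempt and no reset: what is moved stays moved. The work goes in short steps, Python scripts to look and compute and a shell command to move; the robot and the scene stay as the last step left them, time stands still between calls to the robot, and variables do not carry over. Pictures are saved under pics/ and viewed, at most 14 in all, crops included, and the job is handed in when it is done.

```bash
ls; mkdir -p pics; python3 - <<'E'
from station import *
import cv2
for n in("top","side"):
    cv2.imwrite(f"pics/{n}0.png",snapshot(n)[:,:,::-1]); print(get_calibration(n))
s=sense();print(s["t"],s["tcp_pos"],s["tool_rot"],s["finger_gap"],s["force"])
E
```

```text
pics
{'fx': 505.6786049729247, 'fy': 505.6786049729247, 'cx': 319.43147138119593, 'cy': 237.52086870641537, 'world_to_cam': array([[ 0.0292727 , -0.99950439,  0.01157915, -0.00242118],
       [-0.98870464, -0.03065601, -0.14670833,  0.51691739],
       [ 0.14699059, -0.00715381, -0.98911202,  0.89053095],
       [ 0.        ,  0.        ,  0.        ,  1.        ]])}
{'fx': 460.15134778675326, 'fy': 460.15134778675326, 'cx': 317.9941480516718, 'cy': 233.91887818339282, 'world_to_cam': array([[-0.90034521, -0.43516762, -0.00276391,  0.45233847],
       [-0.26411255,  0.55146454, -0.79128466,  0.14358486],
       [ 0.34586567, -0.71169937, -0.61144169,  0.78001405],
       [ 0.        ,  0.        ,  0.        ,  1.        ]])}
0.1 [ 0.21180554 -0.58769494  0.40382185] [ 9.85091980e-01  1.72025651e-01  3.78126734e-06 -9.82764539e-04] 0.9983264003445147 [ 0.30079818  0.00429542 -0.97454681]
```

View pics/top0.png

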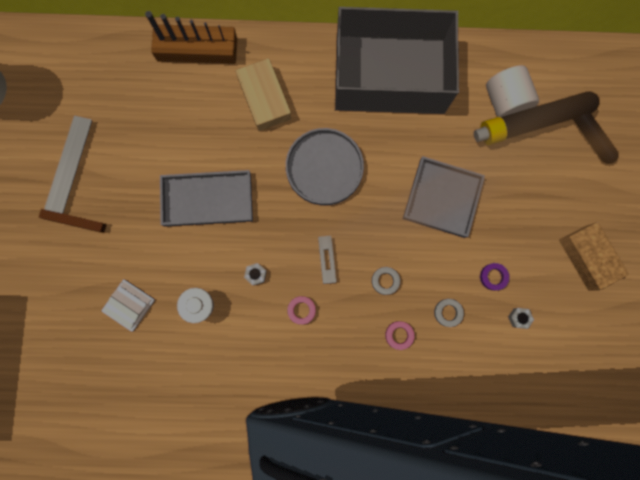

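View pics/side0.png

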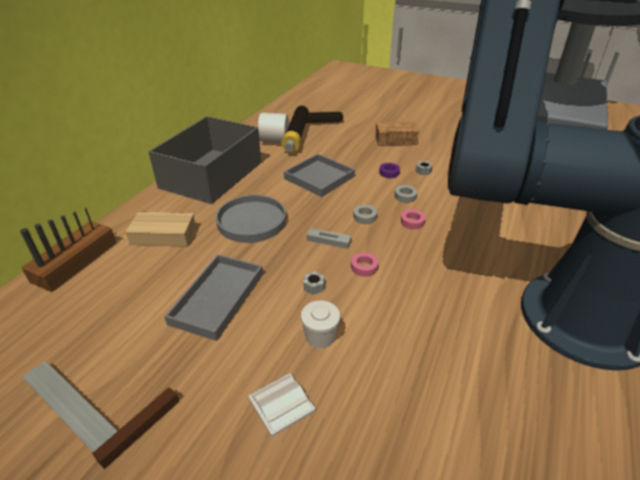

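The top view shows nuts at (256,274) and (521,318), with the strap at (328,260). Grey rings are at (386,281) and (449,313). The rings at (302,310) and (400,335) are pink and the one at (494,277) is purple, so those are decoys. The trays are the dish at (325,167), the square tray at (444,197) and the long tray at (207,199). The cup is at (195,306) and the tile at (128,306).

```bash
cat > h.py <<'E'
from station import *
import cv2, numpy as np
def unproj(n,uv,z):
    c=get_calibration(n);T=c["world_to_cam"];R,t=T[:3,:3],T[:3,3]
    d=R.T@np.array([(uv[0]-c["cx"])/c["fx"],(uv[1]-c["cy"])/c["fy"],1]);o=-R.T@t
    return (o+d*(z-o[2])/d[2])[:2]
def proj(n,P):
    c=get_calibration(n);T=c["world_to_cam"];p=np.atleast_2d(P)@T[:3,:3].T+T[:3,3]
    return np.c_[c["cx"]+c["fx"]*p[:,0]/p[:,2],c["cy"]+c["fy"]*p[:,1]/p[:,2]]
def blob(n,im,uv,z,r=70,sat=75):
    hsv=cv2.cvtColor(im,cv2.COLOR_RGB2HSV)
    m=((hsv[...,1]<sat)*255).astype(np.uint8)
    cs,_=cv2.findContours(m,cv2.RETR_EXTERNAL,cv2.CHAIN_APPROX_NONE)
    cs=[c for c in cs if cv2.contourArea(c)>60]
    c=min(cs,key=lambda c:-cv2.pointPolygonTest(c,uv,True))
    w=np.array([unproj(n,p,z) for p in c[:,0].astype(float)])*1000
    (cx,cy),wh,a=cv2.minAreaRect(w.astype(np.float32))
    return np.round([cx,cy,*wh,a],1)
E
python3 - <<'E'
from h import *
im=cv2.imread("pics/top0.png")[:,:,::-1].copy(); si=cv2.imread("pics/side0.png")[:,:,::-1].copy()
L=dict(nutL=((256,274),.015,(314,283)),nutR=((521,318),.015,(424,167)),ringN=((386,281),.012,(365,213)),ringR=((449,313),.012,(405,193)),strap=((328,260),.012,(328,238)),sq=((444,197),.022,(320,174)),dish=((325,167),.022,(252,218)),long=((207,199),.022,(217,295)),cup=((195,306),.06,(320,320)),tile=((128,306),.01,(282,403)))
for k,(uv,z,s) in L.items(): print(k,blob("top",im,uv,z),blob("side",si,s,z))
cr=im[225:345,230:550,::-1]
cv2.imwrite("pics/crop.png",cv2.resize(cr,None,fx=2.5,fy=2.5,interpolation=cv2.INTER_CUBIC))
E
```

```text
nutL [448.4 131.3  41.1  36.5  47.3] [448.4 132.5  36.2  57.3  25.3]
nutR [ 381.9 -363.7   44.7   35.7   85.4] [ 381.1 -360.7   35.9   70.4   11.7]
ringN [ 443.4 -112.8   50.5   50.6    0.8] [ 442.  -111.6   48.5   69.1   22.3]
ringR [ 387.7 -231.2   49.5   52.4    1.7] [ 387.5 -231.    48.9   71.9   18.3]
strap [479.8  -2.2  88.5  24.8   7.4] [480.3  -0.6  91.8  41.9   7.4]
sq [ 605.3 -221.   126.5  127.6   74.3] [ 601.2 -210.5  148.2  142.8   74.4]
dish [658.3   7.3 149.8 147.3   1.8] [654.5  17.1 149.3 167.9  25.6]
long [588.6 229.8  98.6 171.9   5.2] [584.5 235.6 106.6 183.6   5.2]
cup [387.4 228.8  59.6  61.2   3.5] [378.3 249.4  59.   93.   25.7]
tile [384.1 363.7  72.4  71.5  58.8] [382.5 365.4  72.7  72.9  58.9]
```

View pics/crop.png

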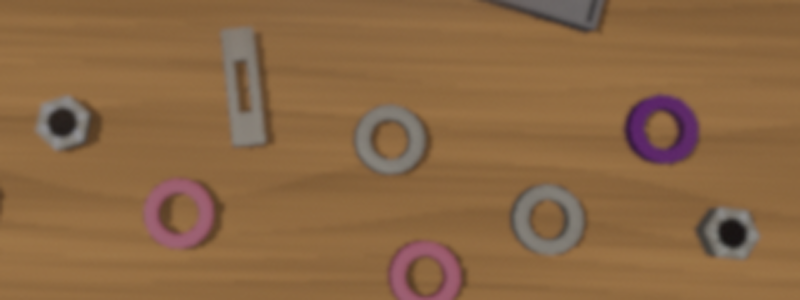

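The crop confirms the targets: two grey rings at crop (391,140) and (548,219), with the pink and purple ones left out. The measured sizes match the ones given. Next I'll refine the nut yaws.

```bash
cat >> h.py <<'E'
def hexfit(n,im,g,sat=75,h=.02):
    m=(cv2.cvtColor(im,cv2.COLOR_RGB2HSV)[...,1]<sat).astype(np.uint8)
    u,v=np.round(proj(n,[g[0],g[1],.01])[0]).astype(int);S=8
    sub=cv2.resize(m[v-25:v+25,u-25:u+25]*255,None,fx=S,fy=S,interpolation=cv2.INTER_LINEAR)>127
    best=(0,)
    for th in range(0,60,3):
        a=np.radians(th+30+60*np.arange(6));P=.0208*np.c_[np.cos(a),np.sin(a)]
        for dx in np.arange(-4,5,1)*.001:
            for dy in np.arange(-4,5,1)*.001:
                Q=P+[g[0]+dx,g[1]+dy];Q=np.r_[np.c_[Q,0*Q[:,0]],np.c_[Q,0*Q[:,0]+h]]
                p=((proj(n,Q)-[u-25,v-25]+.5)*S).astype(np.int32)
                k=cv2.fillConvexPoly(np.zeros(sub.shape,np.uint8),cv2.convexHull(p),1)>0
                i=(k&sub).sum()/(k|sub).sum()
                if i>best[0]:best=(i,g[0]+dx,g[1]+dy,th)
    return np.round(best,3)
E
python3 - <<'E'
from h import *
for n in("top","side"):
    im=cv2.imread(f"pics/{n}0.png")[:,:,::-1].copy()
    print(n,hexfit(n,im,(.448,.131)),hexfit(n,im,(.382,-.363)))
E
```

```text
Traceback (most recent call last):
  File "h.py", line 29, in hexfit
    p=((proj(n,Q)-[u-25,v-25]+.5)*S).astype(np.int32)
        ~~~~^^^^^
  File "h.py", line 8, in proj
    c=get_calibration(n);T=c["world_to_cam"];p=np.atleast_2d(P)@T[:3,:3].T+T[:3,3]
ValueError: time passes only in moves, steps and waits
```

```bash
sed -i 's/^def unproj/C={n:get_calibration(n) for n in("top","side")}\ndef unproj/; s/c=get_calibration(n);T/c=C[n];T/' h.py
python3 - <<'E'
from h import *
for n in("top","side"):
    im=cv2.imread(f"pics/{n}0.png")[:,:,::-1].copy()
    print(n,hexfit(n,im,(.448,.131)),hexfit(n,im,(.382,-.363)))
E
```

```text
top [ 0.935  0.448  0.131 21.   ] [ 0.915  0.382 -0.366 57.   ]
side [ 0.579  0.449  0.129 24.   ] [ 0.494  0.383 -0.367  9.   ]
```

```bash
python3 -m jog '{"linear":[[28,37,-28],[28,37,-28],[28,37,-28],[28,37,-28],[29,37,-28],[29,38,-28],[0,0,0],[0,0,0]],"turn":[0.25,0.25,0.25,0.25,0.2,0.2,0,0]}' 1 40; python3 -c "
from h import *
s=sense();r=s['tool_rot'];print(np.degrees(2*np.arctan2(r[1],r[0])))"
```

```text
t: 1.1
tcp_pos: [0.3821, -0.3655, 0.2367]
tool_rot: [0.973, 0.232, 0.0, 0.0]
force: [1.1, -0.8, 0.5]
finger_gap: 1.0
gripper_force: 0.0
26.850005398690868
```

```bash
python3 -m jog '{"linear":[[0,0,-20],[0,0,-22],[0,0,-22],[0,0,0]],"turn":[0,0,0,0]}' 1 40; python3 -m jog '{"linear":[[0,0,0],[0,0,0],[0,0,0],[0,0,0],[0,0,0],[0,0,0],[0,0,0],[0,0,0]],"turn":[0,0,0,0,0,0,0,0]}' 0 40;  python3 -m jog '{"linear":[[0,0,10],[0,0,20],[0,0,20],[0,0,0]],"turn":[0,0,0,0]}'
```

```text
t: 1.6
tcp_pos: [0.3811, -0.3663, 0.1723]
tool_rot: [0.973, 0.231, -0.0, -0.0]
force: [0.2, -0.1, 0.1]
finger_gap: 1.002
gripper_force: 0.0
t: 2.6
tcp_pos: [0.382, -0.3653, 0.1738]
tool_rot: [0.973, 0.232, 0.0, 0.001]
force: [-1.4, -0.6, 6.5]
finger_gap: 0.41
gripper_force: 40.6
t: 3.1
tcp_pos: [0.3822, -0.3652, 0.2242]
tool_rot: [0.973, 0.232, 0.001, 0.002]
force: [0.9, 0.3, -1.6]
finger_gap: 0.415
gripper_force: 40.3
```

```bash
python3 -m jog '{"linear":[[20,11,0],[28,15,0],[30,17,0],[30,17,0],[30,17,0],[30,17,0],[30,17,0],[30,15,0],[21,11,0],[0,0,0],[0,0,0]],"turn":[-0.95,-0.95,-0.95,-0.95,-0.95,-0.95,-0.95,-0.95,-0.9,0,0]}'; python3 - <<'E'
from h import *
cv2.imwrite("pics/a1.png",snapshot("top")[:,:,::-1]);im=snapshot("side")[:,:,::-1]
cv2.imwrite("pics/a2.png",cv2.resize(im[60:260,200:440],None,fx=3,fy=3))
E
```

```text
t: 4.47
tcp_pos: [0.6298, -0.2279, 0.2217]
tool_rot: [0.991, -0.136, -0.001, -0.0]
force: [0.0, -0.6, -1.7]
finger_gap: 0.414
gripper_force: 40.3
```

View pics/a2.png

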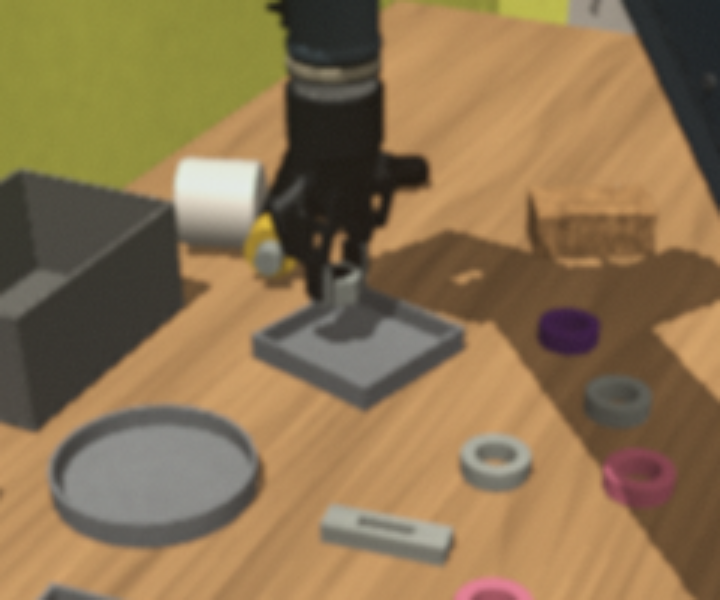

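The nut is held above the far half of the square tray, at about crop (343,285). I'll lower it now.

```bash
python3 -m jog '{"linear":[[0,0,-20],[0,0,-15],[0,0,-7],[0,0,-3],[0,0,0],[0,0,0]],"turn":[0,0,0,0,0,0]}'; python3 -m jog '{"linear":[[0,0,0],[0,0,0],[0,0,0],[0,0,0]],"turn":[0,0,0,0]}' 0.7; python3 -m jog '{"linear":[[0,0,15],[0,0,30],[0,0,30],[0,0,0]],"turn":[0,0,0,0]}'
```

```text
t: 5.32
tcp_pos: [0.6307, -0.2279, 0.1779]
tool_rot: [0.991, -0.136, -0.0, -0.0]
force: [-1.9, 0.7, 1.7]
finger_gap: 0.414
gripper_force: 40.7
t: 5.82
tcp_pos: [0.6309, -0.228, 0.1777]
tool_rot: [0.991, -0.136, 0.0, 0.0]
force: [-0.9, -0.1, -0.4]
finger_gap: 0.699
gripper_force: 0.0
t: 6.32
tcp_pos: [0.6321, -0.2285, 0.2567]
tool_rot: [0.991, -0.136, 0.004, 0.001]
force: [1.0, 0.2, 0.6]
finger_gap: 0.702
gripper_force: 0.0
```

```bash
python3 -m jog '{"linear":[[-25,0,0],[-35,-1,0],[-40,-1,0],[-40,-1,0],[-40,0,0],[-38,0,0],[-25,0,0],[0,0,-20],[0,0,0],[0,0,0]],"turn":[0,0,0,0,0,0,0,0,0,0]}' 1;  python3 -m jog '{"linear":[[0,0,-25],[0,0,-25],[0,0,-13],[0,0,0]],"turn":[0,0,0,0]}'; python3 -m jog '{"linear":[[0,0,0],[0,0,0],[0,0,0],[0,0,0],[0,0,0],[0,0,0]],"turn":[0,0,0,0,0,0]}' 0 50;  python3 -m jog '{"linear":[[0,0,10],[0,0,20],[0,0,20],[0,0,0]],"turn":[0,0,0,0]}'
```

```text
t: 7.58
tcp_pos: [0.3881, -0.2311, 0.2328]
tool_rot: [0.991, -0.136, 0.0, 0.0]
force: [0.4, -1.0, -0.2]
finger_gap: 0.993
gripper_force: 0.0
t: 8.07
tcp_pos: [0.388, -0.2309, 0.1693]
tool_rot: [0.991, -0.136, -0.0, -0.0]
force: [0.3, 0.4, 0.9]
finger_gap: 0.998
gripper_force: 0.0
t: 8.82
tcp_pos: [0.388, -0.2311, 0.1709]
tool_rot: [0.991, -0.137, 0.001, 0.001]
force: [-0.2, 1.4, 5.4]
finger_gap: 0.59
gripper_force: 50.8
t: 9.32
tcp_pos: [0.3882, -0.2312, 0.2212]
tool_rot: [0.991, -0.136, 0.001, 0.001]
force: [0.9, 0.1, -2.2]
finger_gap: 0.593
gripper_force: 52.3
```

```bash
python3 -m jog '{"linear":[[20,15,0],[30,23,0],[34,26,0],[34,26,0],[34,26,0],[34,26,0],[34,26,0],[34,26,0],[26,21,0],[20,15,0],[0,0,0],[0,0,0]],"turn":[0,0,0,0,0,0,0,0,0,0,0,0]}'; python3 -m jog '{"linear":[[0,0,-20],[0,0,-15],[0,0,-7],[0,0,-3],[0,0,0],[0,0,0]],"turn":[0,0,0,0,0,0]}'; python3 -m jog '{"linear":[[0,0,0],[0,0,0],[0,0,0],[0,0,0]],"turn":[0,0,0,0]}' 0.78; python3 -m jog '{"linear":[[0,0,15],[0,0,30],[0,0,30],[0,0,0]],"turn":[0,0,0,0]}'
```

```text
t: 10.82
tcp_pos: [0.6868, -0.0012, 0.2186]
tool_rot: [0.991, -0.136, -0.002, 0.0]
force: [-0.1, 0.8, -0.4]
finger_gap: 0.586
gripper_force: 52.3
t: 11.58
tcp_pos: [0.6877, -0.0011, 0.175]
tool_rot: [0.991, -0.136, -0.0, 0.0]
force: [-2.6, 0.1, 3.5]
finger_gap: 0.589
gripper_force: 52.8
t: 12.08
tcp_pos: [0.688, -0.001, 0.1746]
tool_rot: [0.991, -0.136, 0.0, -0.0]
force: [0.2, 0.3, -0.3]
finger_gap: 0.78
gripper_force: 0.0
t: 12.58
tcp_pos: [0.6892, -0.0011, 0.2538]
tool_rot: [0.991, -0.136, 0.004, 0.0]
force: [0.4, -0.3, 0.1]
finger_gap: 0.777
gripper_force: 0.0
```

```bash
python3 -m jog '{"linear":[[-20,-9,0],[-35,-16,0],[-40,-18,0],[-40,-18,0],[-40,-18,0],[-40,-18,0],[-30,-14,0],[0,0,-20],[0,0,0],[0,0,0]],"turn":[0,0,0,0,0,0,0,0,0,0]}' 1;  python3 -m jog '{"linear":[[0,0,-25],[0,0,-25],[0,0,-10],[0,0,0]],"turn":[0,0,0,0]}'; python3 -m jog '{"linear":[[0,0,0],[0,0,0],[0,0,0],[0,0,0],[0,0,0],[0,0,0]],"turn":[0,0,0,0,0,0]}' 0 50;  python3 -m jog '{"linear":[[0,0,10],[0,0,20],[0,0,20],[0,0,0]],"turn":[0,0,0,0]}'
```

```text
t: 13.82
tcp_pos: [0.4432, -0.112, 0.2298]
tool_rot: [0.991, -0.136, 0.0, 0.0]
force: [0.1, 0.3, 0.5]
finger_gap: 0.999
gripper_force: 0.0
t: 14.32
tcp_pos: [0.4431, -0.1118, 0.1696]
tool_rot: [0.991, -0.136, -0.0, -0.0]
force: [-0.2, -0.7, -0.0]
finger_gap: 1.002
gripper_force: 0.0
t: 15.08
tcp_pos: [0.4431, -0.112, 0.171]
tool_rot: [0.991, -0.136, 0.001, 0.0]
force: [-0.2, 0.6, 7.6]
finger_gap: 0.591
gripper_force: 50.5
t: 15.58
tcp_pos: [0.4432, -0.1121, 0.2212]
tool_rot: [0.991, -0.136, 0.002, 0.001]
force: [0.9, -0.8, -1.9]
finger_gap: 0.588
gripper_force: 52.4
```

```bash
python3 -m jog '{"linear":[[20,14,0],[30,21,0],[34,23,0],[34,23,0],[30,21,0],[20,14,0],[16,12,0],[0,0,0],[0,0,0]],"turn":[0,0,0,0,0,0,0,0,0]}'; python3 -m jog '{"linear":[[0,0,-20],[0,0,-15],[0,0,-7],[0,0,-3],[0,0,0],[0,0,0]],"turn":[0,0,0,0,0,0]}'; python3 -m jog '{"linear":[[0,0,0],[0,0,0],[0,0,0],[0,0,0]],"turn":[0,0,0,0]}' 0.78; python3 -m jog '{"linear":[[0,0,15],[0,0,30],[0,0,30],[0,0,0]],"turn":[0,0,0,0]}'
```

```text
t: 16.7
tcp_pos: [0.6258, 0.0158, 0.2188]
tool_rot: [0.991, -0.136, -0.001, 0.0]
force: [-0.9, -0.2, -2.3]
finger_gap: 0.592
gripper_force: 52.4
t: 17.45
tcp_pos: [0.6261, 0.0159, 0.1751]
tool_rot: [0.991, -0.136, -0.001, 0.0]
force: [-4.5, -1.2, 6.0]
finger_gap: 0.593
gripper_force: 53.0
t: 17.95
tcp_pos: [0.627, 0.0161, 0.1746]
tool_rot: [0.991, -0.136, 0.0, -0.0]
force: [-0.4, -0.1, 0.6]
finger_gap: 0.78
gripper_force: 0.0
t: 18.45
tcp_pos: [0.628, 0.0159, 0.2532]
tool_rot: [0.991, -0.136, 0.004, 0.0]
force: [0.1, -0.6, 0.6]
finger_gap: 0.778
gripper_force: 0.0
```

```bash
python3 -m jog '{"linear":[[-20,13,0],[-32,20,0],[-35,23,0],[-35,23,0],[-32,20,0],[-25,16,0],[0,0,-20],[0,0,0],[0,0,0]],"turn":[0.2,0.2,0.2,0.2,0.3,0,0,0,0]}' 1;  python3 -m jog '{"linear":[[0,0,-25],[0,0,-22],[0,0,-10],[0,0,0]],"turn":[0,0,0,0]}'; python3 -m jog '{"linear":[[0,0,0],[0,0,0],[0,0,0],[0,0,0],[0,0,0],[0,0,0],[0,0,0]],"turn":[0,0,0,0,0,0,0]}' 0 40;  python3 -m jog '{"linear":[[0,0,10],[0,0,20],[0,0,20],[0,0,0]],"turn":[0,0,0,0]}'
```

```text
t: 19.58
tcp_pos: [0.4482, 0.1309, 0.2297]
tool_rot: [0.996, -0.089, 0.0, -0.0]
force: [-0.8, -0.0, 0.5]
finger_gap: 0.997
gripper_force: 0.0
t: 20.08
tcp_pos: [0.4481, 0.1308, 0.1725]
tool_rot: [0.996, -0.089, -0.0, 0.0]
force: [-0.2, 0.4, -0.7]
finger_gap: 1.0
gripper_force: 0.0
t: 20.95
tcp_pos: [0.448, 0.1311, 0.1734]
tool_rot: [0.996, -0.089, 0.001, -0.0]
force: [-0.8, -1.2, 5.9]
finger_gap: 0.409
gripper_force: 40.7
t: 21.45
tcp_pos: [0.4482, 0.1311, 0.224]
tool_rot: [0.996, -0.089, 0.002, -0.0]
force: [0.5, -0.0, -1.2]
finger_gap: 0.41
gripper_force: 40.2
```

```bash
python3 -m jog '{"linear":[[8,-21,0],[12,-32,0],[14,-38,0],[15,-38,0],[15,-38,0],[15,-38,0],[15,-38,0],[15,-38,0],[12,-34,0],[10,-30,0],[0,0,0],[0,0,0]],"turn":[-0.2,-0.2,-0.2,-0.2,-0.3,0,0,0,0,0,0,0]}'; python3 -m jog '{"linear":[[0,0,-20],[0,0,-15],[0,0,-7],[0,0,-3],[0,0,0],[0,0,0]],"turn":[0,0,0,0,0,0]}'; python3 -m jog '{"linear":[[0,0,0],[0,0,0],[0,0,0],[0,0,0]],"turn":[0,0,0,0]}' 0.7; python3 -m jog '{"linear":[[0,0,15],[0,0,30],[0,0,30],[0,0,0]],"turn":[0,0,0,0]}'
```

```text
t: 22.95
tcp_pos: [0.578, -0.2132, 0.2216]
tool_rot: [0.991, -0.137, -0.002, -0.001]
force: [-0.5, -0.3, -2.2]
finger_gap: 0.403
gripper_force: 40.2
t: 23.7
tcp_pos: [0.5791, -0.2141, 0.1778]
tool_rot: [0.991, -0.136, 0.0, 0.0]
force: [0.5, -0.1, -1.2]
finger_gap: 0.411
gripper_force: 40.3
t: 24.2
tcp_pos: [0.5789, -0.214, 0.1778]
tool_rot: [0.991, -0.136, 0.0, 0.0]
force: [0.0, 0.3, -0.4]
finger_gap: 0.7
gripper_force: 0.0
t: 24.7
tcp_pos: [0.5799, -0.2145, 0.2562]
tool_rot: [0.991, -0.136, 0.003, 0.001]
force: [0.0, 0.6, 0.7]
finger_gap: 0.699
gripper_force: 0.0
```

```bash
python3 -m jog '{"linear":[[-12,22,0],[-16,36,0],[-18,38,0],[-18,38,0],[-18,38,0],[-17,40,0],[0,0,-20],[0,0,0],[0,0,0]],"turn":[0.8,0.8,0.8,0.8,0.8,0.6,0,0,0]}' 1;  python3 -m jog '{"linear":[[0,0,-25],[0,0,-22],[0,0,-11],[0,0,0]],"turn":[0,0,0,0]}'; python3 -m jog '{"linear":[[0,0,0],[0,0,0],[0,0,0],[0,0,0],[0,0,0],[0,0,0],[0,0,0],[0,0,0]],"turn":[0,0,0,0,0,0,0,0]}' 0 60;  python3 -m jog '{"linear":[[0,0,10],[0,0,20],[0,0,20],[0,0,0]],"turn":[0,0,0,0]}'
```

```text
t: 25.82
tcp_pos: [0.4802, -0.0023, 0.2328]
tool_rot: [0.998, 0.064, 0.0, 0.0]
force: [-0.1, -1.2, 0.6]
finger_gap: 1.001
gripper_force: 0.0
t: 26.32
tcp_pos: [0.48, -0.0023, 0.1744]
tool_rot: [0.998, 0.063, -0.0, -0.0]
force: [0.5, 0.2, -0.4]
finger_gap: 0.996
gripper_force: 0.0
t: 27.32
tcp_pos: [0.48, -0.002, 0.1754]
tool_rot: [0.998, 0.064, 0.001, 0.0]
force: [-0.1, 0.8, 5.3]
finger_gap: 0.263
gripper_force: 60.0
t: 27.82
tcp_pos: [0.4802, -0.002, 0.226]
tool_rot: [0.998, 0.064, 0.001, 0.0]
force: [1.3, -0.7, -1.7]
finger_gap: 0.263
gripper_force: 59.2
```

```bash
python3 -m jog '{"linear":[[6,13,0],[6,13,0],[6,13,0],[6,13,0],[6,13,0],[6,13,0],[6,13,0],[6,13,0],[6,13,0]],"turn":[1,1,1,1,1,1,1,1,1]}'; python3 -m jog '{"linear":[[6,13,0],[6,13,0],[6,13,0],[6,13,0],[6,13,0],[6,13,0],[6,13,0],[6,13,0],[6,13,0],[0,-2,0],[0,0,0],[0,0,0]],"turn":[1,1,1,1,1,1,1,1,0.6,0,0,0]}'; python3 - <<'E'
from h import *
im=snapshot("side")[:,:,::-1]
cv2.imwrite("pics/b2.png",cv2.resize(im[150:350,120:400],None,fx=2.5,fy=2.5))
E
```

```text
t: 28.95
tcp_pos: [0.5336, 0.1155, 0.2237]
tool_rot: [0.897, 0.442, -0.001, -0.0]
force: [-0.4, -0.3, -1.6]
finger_gap: 0.265
gripper_force: 59.1
t: 30.45
tcp_pos: [0.5876, 0.2295, 0.2246]
tool_rot: [0.674, 0.739, -0.0, -0.0]
force: [0.2, 1.0, -1.7]
finger_gap: 0.262
gripper_force: 59.1
```

View pics/b2.png

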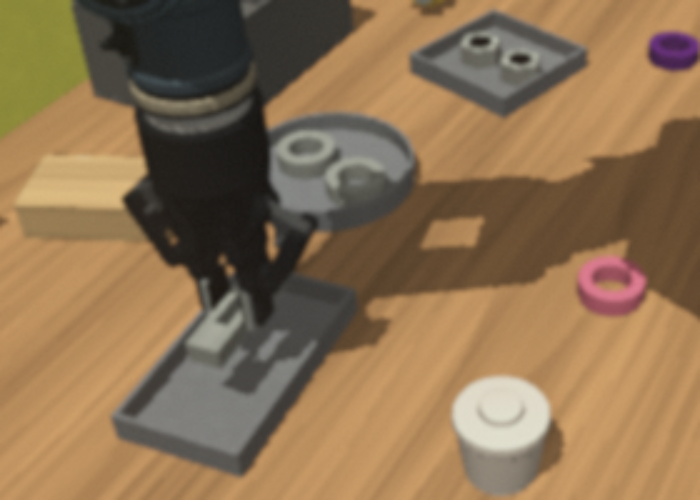

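The strap is level and lined up over the long tray, at crop (220,330). The nuts at (482,47) and (521,63) and the rings at (306,152) and (356,180) lie flat in their trays. I'll lower the strap, release it and move the arm clear.

```bash
python3 -m jog '{"linear":[[0,0,-20],[0,0,-15],[0,0,-7],[0,0,-4],[0,0,0],[0,0,0]],"turn":[0,0,0,0,0,0]}'; python3 -m jog '{"linear":[[0,0,0],[0,0,0],[0,0,0],[0,0,0]],"turn":[0,0,0,0]}' 0.5; python3 -m jog '{"linear":[[0,0,15],[0,0,30],[0,0,40],[0,0,40],[-20,-40,30],[-30,-50,0],[-30,-50,0],[-30,-50,0],[-30,-50,0],[-30,-50,0],[-30,-50,0],[0,0,0]],"turn":[0,0,0,0,0,0,0,0,0,0,0,0]}';python3 -m jog '{"linear":[[0,-50,0],[0,-50,0],[0,-50,0],[0,-50,0],[0,-50,0],[0,0,0],[0,0,0],[0,0,0]],"turn":[0,0,0,0,0,0,0,0]}'
python3 - <<'E'
from h import *
t=snapshot("top");s=snapshot("side")
cv2.imwrite("pics/f1.png",t[:,:,::-1]);cv2.imwrite("pics/f2.png",s[:,:,::-1])
for k,uv,z in(("cup",(195,306),.06),("tile",(128,306),.01)):print(k,blob("top",t,uv,z))
E
```

```text
t: 31.25
tcp_pos: [0.5872, 0.2299, 0.1795]
tool_rot: [0.673, 0.739, -0.001, -0.001]
force: [-4.8, -1.2, 4.8]
finger_gap: 0.266
gripper_force: 60.1
t: 31.75
tcp_pos: [0.588, 0.2301, 0.1786]
tool_rot: [0.674, 0.739, 0.0, 0.0]
force: [-0.1, -0.1, 0.9]
finger_gap: 0.502
gripper_force: 0.0
t: 33.25
tcp_pos: [0.3866, -0.113, 0.3346]
tool_rot: [0.676, 0.736, -0.0, 0.001]
force: [0.4, 0.6, 0.7]
finger_gap: 0.499
gripper_force: 0.0
t: 34.25
tcp_pos: [0.3882, -0.358, 0.3338]
tool_rot: [0.673, 0.74, 0.0, -0.001]
force: [0.1, -0.1, -0.5]
finger_gap: 0.5
gripper_force: 0.0
cup [387.3 228.7  59.1  61.7   1.7]
tile [384.1 363.7  72.4  71.5  58.8]
```

View pics/f1.png

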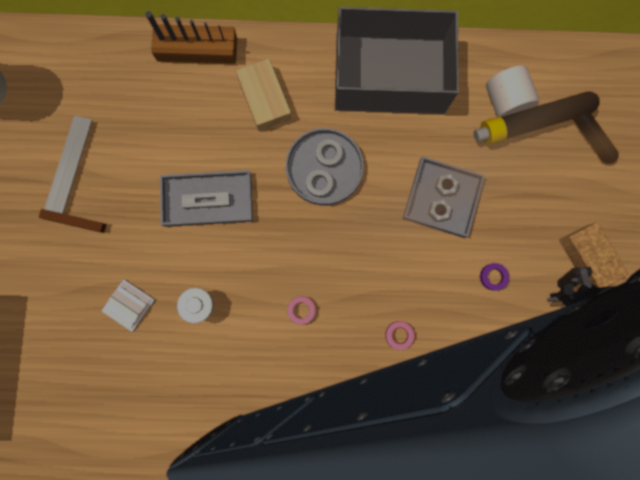

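View pics/f2.png

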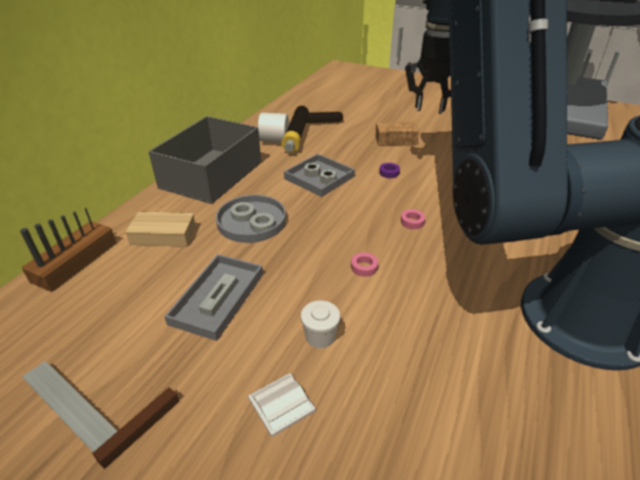

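All five parts lie flat in their trays. In the top view the strap is at (206,200), the rings at (329,152) and (320,182), and the nuts at (448,184) and (441,210). The cup and tile haven't moved, and the arm is clear.

```bash
python3 -c "
from station import *
print(sign_off())"
```

```text
the job is handed in; nothing more can be done
None
```

The job is handed in: both nuts, both grey rings and the strap clamp were set down flat in their trays, the cup and tile did not move, and it took about 34 s; the sign-off gave no verdict.

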